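Push a swollen battery through the self-closing flap of the battery box

ROBOT

A 6-joint arm with a two-finger parallel gripper is mounted at the origin on the work surface. World frame = base frame: x ahead of the robot, y to its left, z up, the work surface at z = 0. Lengths are in m, angles in degrees, forces in N, time in s.
With the tool pointing down it reaches from about 0.4 to 0.825 m from the base axis. Payload 7 kg.
Tool frame: the origin (TCP) lies at the very end of the fingers, on their centre line; the grasp point (between the pads) lies r.grip_depth behind it (r.grip_depth is the distance from the TCP to the grasp point, in m); z points along the fingers, y is the direction in which the jaws open and shut (so a half turn about z gives the same grasp; the last joint's range is limited). The gripper opens to 88 mm and grips with 3 to 60 N. Pads are 19 mm wide; open, the fingers measure 130 mm over their backs; the gripper's body (78 mm by 193 mm) begins 47 mm behind the grasp point.
Start: joints at [82.569, 20.546, 0.682, 0, -70.136, -16.507], TCP at [0.274, 0.617, 0.227] pointing down, gripper open.
Joint ranges: [-176.03, 176.03], [-82.01, 121.73], [-58.28, 71.71], [-173.87, 95.51], [-174.79, -0.11], [-173.66, 173.66]. Speed limits (degrees/s): [136.94, 136.94, 172.46, 180, 180, 180].

INTERFACE

Orientations are given as [roll, pitch, yaw] about the fixed x, y, z axes, in that order (R = Rz(yaw) Ry(pitch) Rx(roll)).
In Python, from plant import r gives the robot as it stands. The module is installed in compiled form; this text tells all that it offers.
- The arm moves only by the tool step_arm, never from a script. Its argument "increments" is a list of rows, each a list of 3 entries, a list of its own where there are three numbers: the shift along the tool's x, y, z in m, then the turn, a rotation vector about the tool's x, y, z in rad, then the closure, from 0 (fully open) to 1 (shut). In form: [[[x, y, z], [wx, wy, wz], grip], ...]. A call has 1 to 10 rows; each row is the pose to reach, as a shift and turn from the pose commanded when the call began, along the tool's axes at that moment; what a row does not reach only later rows make up. A row lasts 1/10 s, in which the tool goes at most 50 mm and 8.59 degrees, less where a joint would pass 70% of its speed; a pose out of reach is approached as far as the arm can. A call with a gripper value outside its range is refused whole. The fingers move at their own pace and stop on an object; "force" is the grip in N (left out, the last holds). Time passes only in rows, so rows that repeat a pose let the fingers close. It gives the time, the measured TCP pose, the force and the opening at its end, in the units of the state.
- r.get_state(): the state, without advancing time (a new reading comes with each control period).
- r.capture(name): name is "scene" or "side" or "wrist"; returns a dict with "color" (384x512x3 uint8, red, green, blue), "intrinsics" (3x3 intrinsics, pixels), "rvec" (rotation vector, rad) and "tvec" (3), from world to camera coordinates, as OpenCV has them; the wrist camera has in their place "T_tool_cam" (4x4, takes a point from camera to tool coordinates, whose origin is the TCP and whose axes are the flange's). Camera axes: x right, y down, z forward; pixel columns grow to the right and rows downward; lengths in m; the calibration is good to about 2 mm. The wrist camera is an equidistant fisheye: a pixel r from the principal point sees the ray r / f radians off the axis. A picture is of the moment at which its call begins: read the wrist's pose just before it. There is no depth.
- r.close_job(): hands the job in, once; it reports no verdict.
The state is a dict: "time_s": time; "joints": joint angles; "qd": joint speeds; "joint_torque": joint torques, N m; "tcp_pos": TCP position; "eef_rot": TCP orientation; "contact_force": force on the tool from outside, world axes, zero at the start; "moment": the same for the moment, N m; "gripper_width": finger opening in m.
Only numpy, scipy, OpenCV 4.12 (cv2) and the standard library are available. Lean on these libraries where they do the work, as an engineer would, in place of code of your own. Each camera call takes 0.05 s, during which the arm holds its last target.

TASK

The swollen blue block battery lying on the sill of the yellow used-battery box must go into the box. Push the self-closing flap open with one finger and keep it open while the other finger gently pushes the battery over the sill's edge, so that it drops inside without being pushed onto the shut flap; then take the hand away and let the flap shut. Do not squeeze, pick up or lift the battery, and leave everything else where it is.

Things in the scene. Friction and masses are not known exactly. Their poses are not given: they have to be found in the camera images.
- box: yellow steel used-battery box, fixed on the bench, 240 (its x, from -125 to 115) x 210 mm (its y); z up, origin in its underside. Along its +x the top has: a raised aluminium loading sill (x -125 to -35, full width, 130 mm high, 6 mm rim at its y sides); then, 12 mm lower, an opening (x -35 to 70, y -80 to 80) shut by the flap; a flat strip behind the hinge (x 70 to 115, 118 mm high)
- sill_edge (a point): middle of the sill's inner edge, where the sill ends at the opening, on the sill's top: box frame (-35, 0, 130) mm; same axes as the box. The push goes along +x, from the sill over this edge. The box is hollow under the sill too, down to its floor 126 mm below this point. A carrying handle sticks out 26 mm on each y side of the box, 50 mm below this point
- flap (a joint): opening angle of the box's flap in rad: 0 shut (level), grows as its free edge is pushed down into the box, stop at 1.2. A damped spring shuts it in under a second when let go. Force on it: about 2 N at the free edge to start; about 4 N at 0.5 rad with a fingertip 65 mm from the hinge
- flap_edge (a point): middle of the flap's free edge, on its upper face. The flap: dark polished plate, 101 mm long (box x), 156 wide (box y), 3 thick, orange stripe along the free edge; a battery slides down it once open 0.3 rad, and its weight does not open it. Shut, its upper face is level, 14 mm below the sill's top, free edge 2 mm past sill_edge. Hinge line: far side, at box x 68, z 114.5 mm
- battery: swollen block battery to get rid of: BLUE with one white end bearing two metal studs, lying flat on the sill; 48 mm (its y, roughly along the sill edge) x 26 mm (its x, roughly box +x) x 18 mm high, about 46 g; origin: centre of its underside. It starts 1 to 12 mm before the sill edge, near the middle of the sill or up to 35 mm to the box's -y side (the tape roll is on the +y side)
- tape: roll of black tape, 54 mm across, 18 mm high, lying flat on the sill near one side of the box; origin: centre of its underside. Leave it alone
- fresh_battery: good block battery, GREEN with a white end, 48 x 26 x 18 mm, lying on the bench; origin: centre of its underside. Leave it alone
- multimeter: red hand multimeter, 155 x 78 x 35 mm, lying on the bench; origin: centre of its underside. Leave it alone
- screwdriver: screwdriver lying on the bench, 190 mm long along its x; origin: its underside, about mid-length. Leave it alone
- spray_can: aluminium spray can, 52 mm across, 145 mm tall, standing on the bench; origin: centre of its underside. Leave it alone
- mug: white mug, 80 mm across, 92 mm tall, handle at its +y; origin: centre of its underside. Leave it alone
- wrench: steel wrench lying on the bench, 160 mm long along its x; origin: its underside, about mid-length. Leave it alone

How it is judged (in metres and radians):
On the way, in this order (a step that is already met when the one before it is completed fails the run):
1. a finger holds the flap open (at least 0.2 rad) while the battery is still on the sill (value of joint flap above 0.2 rad and contact force between the fingers and flap above 0.5 N and z of battery in the frame of box above 0.126 m and x of battery in the frame of box below -0.034 m), for 0.2 s.
2. the battery has dropped into the box while a finger still holds the flap open (z of battery in the frame of box between -0.002 and 0.045 m and x of battery in the frame of box between -0.125 and 0.125 m and y of battery in the frame of box between -0.105 and 0.105 m and value of joint flap above 0.2 rad and contact force between the fingers and flap above 0.3 N), for 0.05 s.
At the end, for the whole second after the job is handed in: The blue battery lies at rest inside the box (its underside's centre below 45 mm over the box's underside, within its walls), the flap has shut itself (under 0.06 rad), and the other things are where they were (within 25 mm) (z of battery in the frame of box between -0.002 and 0.045 m and x of battery in the frame of box between -0.125 and 0.125 m and y of battery in the frame of box between -0.105 and 0.105 m and value of joint flap below 0.06 rad and linear speed of battery below 0.02 m/s); the robot touches nothing.
It fails at once if the battery is lifted off the sill (more than 12 mm) (z of battery in the frame of box above 0.142 m).
It fails at once if the battery is squeezed or pushed hard (over 20 N) (contact force between the fingers and battery above 20 N).
It fails at once if the battery is pushed onto the shut flap (contact force between battery and flap above 0.15 N and value of joint flap below 0.1 rad).
It fails at once if something else is shifted (more than 25 mm) (distance of any of tape, fresh_battery, multimeter, screwdriver, spray_can, mug, wrench from where it was at the start of the episode above 0.025 m).
It also fails if it takes over 32 s, if anything falls off the work surface, if the arm or the gripper's body presses on something with over 40 N, if the wrist force passes 120 N, or if a joint passes its speed limit or range.

## Working session

There is one attempt and no reset: what is moved stays moved. The work goes in short steps, Python scripts to look and compute and a tool call to move; the robot and the scene stay as the last step left them, time stands still between calls to the robot, and variables do not carry over. Pictures are saved under pics/ and viewed, and the job is handed in when it is done.

Besides the shell and the picture viewer there is one more tool, called after "Request:" by a JSON object that holds its "api" and its "payload", one argument or row to a line. step_arm: Moves the arm, as the interface text tells. Its arguments: {"type":"object","properties":{"increments":{"type":"array","items":{"type":"array"}},"force":{"type":"number"}},"required":["increments"]}

```bash
mkdir -p pics
python3 - <<'E'
from plant import r
import cv2,pickle
print(r.get_state(), r.grip_depth)
d={}
for n in("scene","side","wrist"):
    c=r.capture(n); d[n]=c; cv2.imwrite(f"pics/{n}0.png",c["color"][:,:,::-1]); print(n,{k:v for k,v in c.items() if k!="color"})
pickle.dump(d,open("d0.pkl","wb"))
E
```

```text
{'time_s': 0.0, 'joints': array([ 8.25704821e+01,  2.05902333e+01,  6.33940945e-01, -2.01341601e-02,
       -7.01342142e+01, -1.65075200e+01]), 'qd': array([ 0.05040681,  0.04201086,  0.07704473, -0.07974488, -0.07165794,
        0.07660202]), 'joint_torque': array([-6.58156641e-04, -5.82721889e+01,  2.93062556e+01,  6.99729234e+00,
        6.75067960e-03, -1.48849299e-04]), 'tcp_pos': array([0.27369019, 0.61649991, 0.22563746]), 'eef_rot': array([ 1.79907845e+02, -7.57182419e-03, -2.39438887e+01]), 'contact_force': array([0.71061589, 0.06691141, 0.50370099]), 'moment': array([ 0.02099375, -0.03167273,  0.00589099]), 'gripper_width': 0.08807287564644466} 0.0188
scene {'intrinsics': array([[496.36190401,   0.        , 265.10870987],
       [  0.        , 496.36190401, 194.12059707],
       [  0.        ,   0.        ,   1.        ]]), 'rvec': array([ 2.28979436,  1.24949547, -0.37425563]), 'tvec': array([-0.25431971, -0.33440913,  2.04506182])}
side {'intrinsics': array([[407.56176929,   0.        , 258.33561982],
       [  0.        , 407.56176929, 192.38274311],
       [  0.        ,   0.        ,   1.        ]]), 'rvec': array([ 0.24049288, -2.78043807,  1.31789702]), 'tvec': array([0.51522403, 0.15366565, 1.21954795])}
wrist {'intrinsics': array([[297.31863964,   0.        , 257.53096335],
       [  0.        , 297.31863964, 190.84006138],
       [  0.        ,   0.        ,   1.        ]]), 'T_tool_cam': array([[-2.65202703e-04, -9.57766961e-01, -2.87545436e-01,
         7.77722603e-02],
       [ 9.99999582e-01, -2.47379590e-06, -9.14058230e-04,
        -5.92490624e-05],
       [ 8.74743444e-04, -2.87545558e-01,  9.57766562e-01,
        -1.59378643e-01],
       [ 0.00000000e+00,  0.00000000e+00,  0.00000000e+00,
         1.00000000e+00]])}
```

View pics/scene0.png

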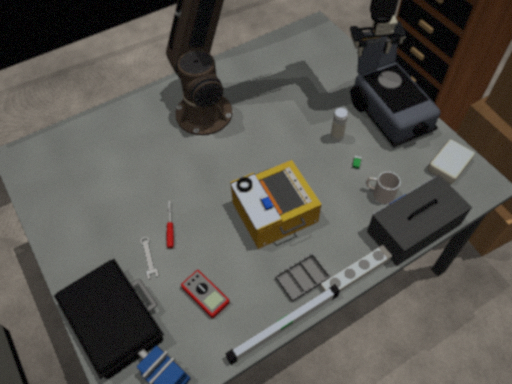

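View pics/side0.png

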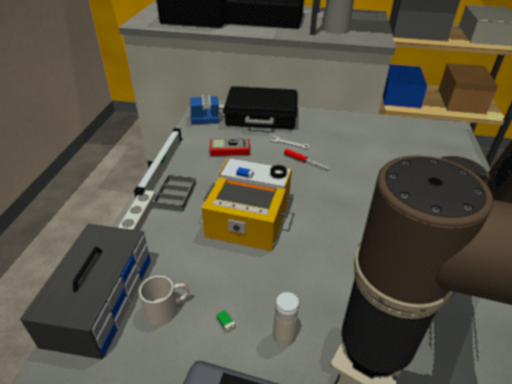

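View pics/wrist0.png

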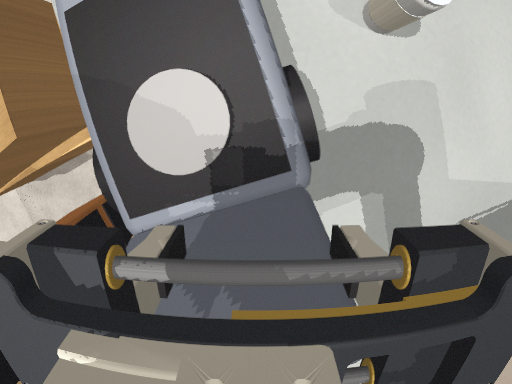

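Run:
```python
import cv2,pickle
d=pickle.load(open("d0.pkl","rb"))
a=d["scene"]["color"][150:255,220:330,::-1]; cv2.imwrite("pics/a.png",cv2.resize(a,None,fx=7,fy=5.7 and 5.7,interpolation=cv2.INTER_CUBIC)) if 0 else cv2.imwrite("pics/a.png",cv2.resize(a,None,fx=5,fy=5,interpolation=cv2.INTER_CUBIC))
a=d["side"]["color"][150:255,195:300,::-1]; cv2.imwrite("pics/b.png",cv2.resize(a,None,fx=5,fy=5,interpolation=cv2.INTER_CUBIC))
```

```text
(no output)
```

View pics/a.png

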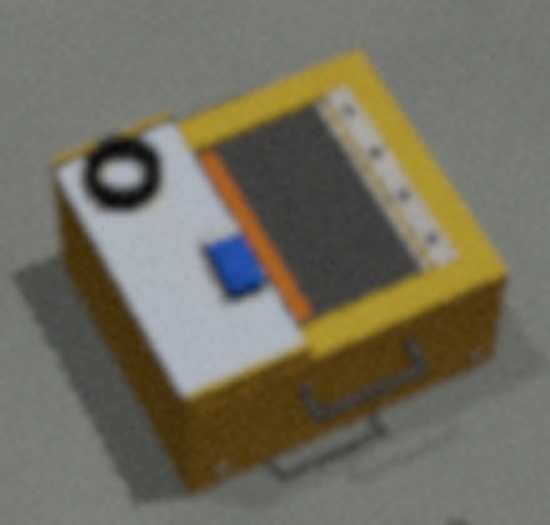

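View pics/b.png

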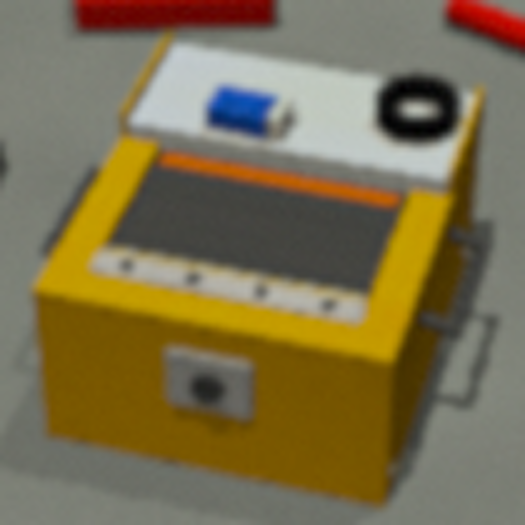

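```bash
cat > h.py <<'E'
import numpy as np,cv2,pickle
def P(c,X): return cv2.projectPoints(np.asarray(X,float).reshape(-1,1,3),c["rvec"],c["tvec"],c["intrinsics"],None)[0][:,0]
def ray(c,uv):
    R=cv2.Rodrigues(c["rvec"])[0]; o=-R.T@c["tvec"]
    d=R.T@np.linalg.inv(c["intrinsics"])@[uv[0],uv[1],1.]; return o,d
def onz(c,uv,z):
    o,d=ray(c,uv); return o+d*(z-o[2])/d[2]
def wTb(p,X): 
    X=np.asarray(X,float).reshape(-1,3);c,s=np.cos(p[2]),np.sin(p[2])
    return np.c_[p[0]+c*X[:,0]-s*X[:,1],p[1]+s*X[:,0]+c*X[:,1],X[:,2]]
E
cat > fit.py <<'E'
from h import *
from scipy.optimize import least_squares
d=pickle.load(open("d0.pkl","rb"))
obs={"scene":[((115,105,118),(360,52)),((115,-105,118),(507,275)),((-125,-105,130),(188,395)),((-125,105,130),(55,165)),((115,-105,0),(490,358)),((-125,-105,0),(193,490))],
"side":[((115,-105,118),(37,290)),((115,105,118),(393,360)),((115,-105,0),(50,435)),((115,105,0),(385,503)),((-33,-78,116),(163,155)),((-33,78,116),(400,193))]}
off={"scene":(220,150),"side":(195,150)}
def f(p,show=0):
    e=[]
    for n in obs:
        X=np.array([o[0] for o in obs[n]])/1000.; uv=np.array([o[1] for o in obs[n]])/5.+off[n]-0.4
        q=P(d[n],wTb(p,X))-uv; e.append(q)
        if show: print(n,q.round(2).tolist())
    return np.concatenate(e).ravel()
g=onz(d["scene"],(275,205),.1); print(g)
best=min((least_squares(f,[g[0],g[1],y],loss="soft_l1") for y in np.arange(0,6.3,.8)),key=lambda s:s.cost)
p=best.x; print(p,np.degrees(p[2])); f(p,1)
np.save("box.npy",p)
def tob(X): c,s=np.cos(p[2]),np.sin(p[2]);v=X[:2]-p[:2];return np.r_[c*v[0]+s*v[1],-s*v[0]+c*v[1],X[2]]*1000
print("tape",tob(onz(d["scene"],np.array((122,172))/5+off["scene"],.148)))
for n,z,q in[("scene",.148,[(207,243),(240,234),(268,277),(233,295),(212,250),(245,236)]),("side",.148,[(215,88),(275,95),(293,105),(208,110),(268,122)]),("side",.13,[(210,120),(270,135)])]:
    for u in q: print(n,u,tob(onz(d[n],np.array(u)/5+off[n]-.4,z)).round(1))
for n in obs: print(n,"cam at",ray(d[n],(0,0))[0])
E
python3 fit.py
```

```text
[ 0.58425784 -0.03325365  0.1       ]
[ 0.55645699 -0.0096611   7.75122239] 444.1123288062114
scene [[-0.22, -1.04], [0.29, -1.06], [-0.13, 1.59], [-0.78, -0.42], [0.59, 0.01], [-0.56, 1.03]]
side [[-0.92, -0.16], [0.11, 0.27], [-0.68, 0.24], [0.09, 1.18], [-0.16, -1.53], [1.61, -0.14]]
tape [-89.23323445  62.75648747 148.        ]
scene (207, 243) [-64.1 -11.9 148. ]
scene (240, 234) [-41.5 -15.4 148. ]
scene (268, 277) [-40.3 -53.6 148. ]
scene (233, 295) [-67.  -55.6 148. ]
scene (212, 250) [-63.6 -18.3 148. ]
scene (245, 236) [-39.2 -18.3 148. ]
side (215, 88) [-59.8 -51.8 148. ]
side (275, 95) [-63.3 -14.4 148. ]
side (293, 105) [-56.5  -1.  148. ]
side (208, 110) [-36.9 -49.  148. ]
side (268, 122) [-35.6 -10.7 148. ]
side (210, 120) [-50.5 -52.4 130. ]
side (270, 135) [-46.4 -12.6 130. ]
scene cam at [ 1.31610448 -0.54127735  1.52763662]
side cam at [0.38435759 0.92094455 0.88345714]
```

```bash
cat >> h.py <<'E'
from scipy.spatial.transform import Rotation as Rn
def plan(r,pos,rpy=None,R=None):
    s=r.get_state(); R0=Rn.from_euler("xyz",s["eef_rot"],degrees=True)
    if R is None: R=Rn.from_euler("xyz",rpy,degrees=True)
    print("now",s["tcp_pos"].round(4),s["eef_rot"].round(2),"F",s["contact_force"].round(1),"w",round(s["gripper_width"],4),"t",s["time_s"])
    print("shift",R0.inv().apply(np.array(pos)-s["tcp_pos"]).round(4),"turn",(R0.inv()*R).as_rotvec().round(4))
E
python3 - <<'E'
from h import *
from plant import r
plan(r,[.4,.35,.38],[180,0,-15]); plan(r,[.53,-.04,.30],[180,0,-5.9])
E
```

```text
now [0.2738 0.6166 0.2258] [ 1.7993e+02 -1.0000e-02 -2.3940e+01] F [ 0.   0.2 -0.1] w 0.0875 t 0.15
shift [ 0.2236  0.1926 -0.1539] turn [ 0.0013 -0.     -0.1561]
now [0.2738 0.6166 0.2258] [ 1.7993e+02 -1.0000e-02 -2.3940e+01] F [ 0.   0.2 -0.1] w 0.0875 t 0.15
shift [ 0.5007  0.4962 -0.0735] turn [ 1.300e-03  1.000e-04 -3.149e-01]
```

Request:
{"api": "step_arm", "payload": {
  "increments": [
    [[0,0,-0.05],[0,0,0],0],
    [[0,0,-0.1],[0,0,0],0],
    [[0,0,-0.15],[0,0,0],0]
  ]
}}

```text
time_s: 0.45
tcp_pos: [0.2738, 0.6164, 0.378]
eef_rot: [179.9, -0.0, -23.9]
contact_force: [0.6, 1.3, 0.2]
gripper_width: 0.0874
```

Request:
{"api": "step_arm", "payload": {
  "increments": [
    [[0.03,0.03,0],[0,0,-0.03],0],
    [[0.06,0.06,0],[0,0,-0.06],0],
    [[0.09,0.09,0],[0,0,-0.09],0],
    [[0.12,0.12,0],[0,0,-0.12],0],
    [[0.15,0.15,0],[0,0,-0.15],0],
    [[0.18,0.18,0],[0,0,-0.18],0],
    [[0.21,0.21,0],[0,0,-0.21],0],
    [[0.24,0.24,0],[0,0,-0.24],0],
    [[0.27,0.27,0],[0,0,-0.27],0],
    [[0.3,0.3,0],[0,0,-0.3],0]
  ]
}}

```text
time_s: 1.45
tcp_pos: [0.4264, 0.2192, 0.3766]
eef_rot: [-180.0, -0.0, -6.7]
contact_force: [1.3, -0.1, 0.2]
gripper_width: 0.0876
```

Run:
```python
from h import *
from plant import r
plan(r,[.53,-.04,.32],[180,0,-5.9])
```

```text
now [0.4264 0.2192 0.3766] [-179.98   -0.     -6.66] F [ 1.3 -0.1  0.2] w 0.0876 t 1.45
shift [0.1329 0.2455 0.0566] turn [-0.0003 -0.0001 -0.0132]
```

Request:
{"api": "step_arm", "payload": {
  "increments": [
    [[0.02,0.035,0.005],[0,0,-0.013],0],
    [[0.04,0.07,0.01],[0,0,-0.013],0],
    [[0.06,0.105,0.02],[0,0,-0.013],0],
    [[0.08,0.14,0.03],[0,0,-0.013],0],
    [[0.1,0.175,0.04],[0,0,-0.013],0],
    [[0.12,0.21,0.05],[0,0,-0.013],0],
    [[0.133,0.245,0.056],[0,0,-0.013],0],
    [[0.133,0.245,0.056],[0,0,-0.013],0.2],
    [[0.133,0.245,0.056],[0,0,-0.013],0.2]
  ]
}}

```text
time_s: 2.35
tcp_pos: [0.5295, -0.0388, 0.32]
eef_rot: [180.0, 0.1, -6.1]
contact_force: [0.8, 0.8, 0.8]
gripper_width: 0.0767
```

Run:
```python
from h import *
from plant import r
s=r.get_state(); c=r.capture("wrist"); pickle.dump((s,c),open("w1.pkl","wb"))
cv2.imwrite("pics/w1.png",c["color"][:,:,::-1])
d={n:r.capture(n) for n in("scene","side")}; pickle.dump(d,open("d1.pkl","wb"))
print(s["tcp_pos"],s["eef_rot"],s["gripper_width"])
```

```text
[ 0.52946766 -0.03883889  0.31999324] [ 1.79981459e+02  6.62502288e-02 -6.13547916e+00] 0.07668899504268548
```

View pics/w1.png

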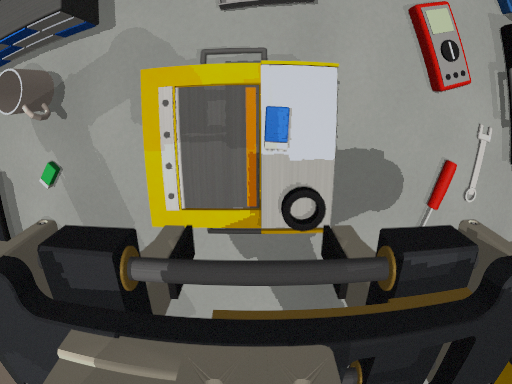

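Run:
```python
from h import *
s,c=pickle.load(open("w1.pkl","rb"))
a=c["color"][40:240,135:345,::-1]; cv2.imwrite("pics/w1c.png",cv2.resize(a,None,fx=3,fy=3,interpolation=cv2.INTER_CUBIC)[:600])
```

```text
(no output)
```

View pics/w1c.png

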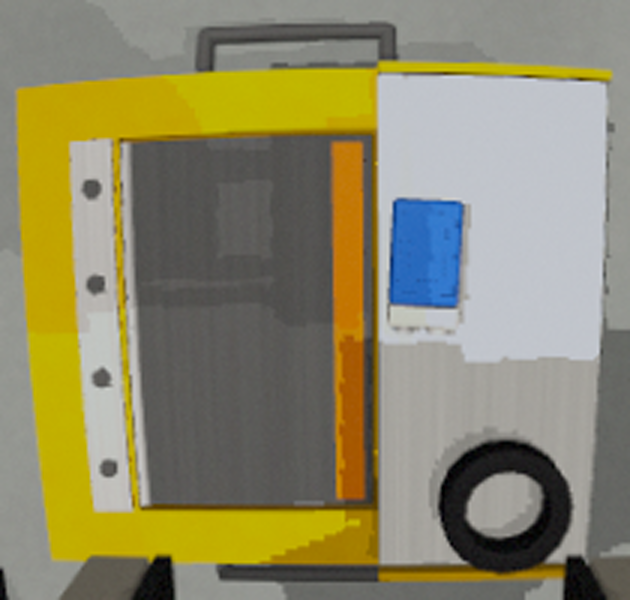

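```bash
cat >> h.py <<'E'
class W:
    def __init__(s,st,c):
        s.K=c["intrinsics"]; T=np.eye(4);T[:3,:3]=Rn.from_euler("xyz",st["eef_rot"],degrees=True).as_matrix();T[:3,3]=st["tcp_pos"];s.T=T@c["T_tool_cam"]
    def proj(s,X):
        q=(np.asarray(X)-s.T[:3,3])@s.T[:3,:3]; h=np.hypot(q[:,0],q[:,1]); t=np.arctan2(h,q[:,2])
        return s.K[:2,2]+s.K[0,0]*(t/h)[:,None]*q[:,:2]
    def onz(s,uv,z):
        v=(np.asarray(uv,float)-s.K[:2,2])/s.K[0,0]; t=np.linalg.norm(v); d=np.r_[np.sin(t)*v/t,np.cos(t)]; d=s.T[:3,:3]@d; o=s.T[:3,3]
        return o+d*(z-o[2])/d[2]
def tob(p,X): c,s=np.cos(p[2]),np.sin(p[2]);v=X[:2]-p[:2];return np.r_[c*v[0]+s*v[1],-s*v[0]+c*v[1],X[2]]*1000
E
python3 - <<'E'
from h import *
from scipy.optimize import least_squares
s,c=pickle.load(open("w1.pkl","rb")); w=W(s,c)
o=[((115,-105,118),(18,90)),((115,105,118),(50,560)),((-33,-78,116),(362,141)),((-33,78,116),(365,498)),((-35,-99,130),(378,75)),((-35,99,130),(380,565)),((-125,-99,130),(607,82)),((-125,99,130),(592,563))]
X=np.array([a[0] for a in o])/1000; U=np.array([a[1] for a in o])/3+(135,40)-.33
p0=np.load("box.npy"); p0[2]%=2*np.pi
f=lambda p:(w.proj(wTb(p,X))-U)
print(f(p0).round(1).tolist())
q=least_squares(lambda p:f(p).ravel(),p0,loss="soft_l1").x; print(p0,q,np.degrees(q[2]));print(f(q).round(1).tolist())
np.save("box2.npy",q)
for u in[(392,199),(463,203),(458,325),(389,322)]: 
    print(tob(q,w.onz(np.array(u)/3+(135,40)-.33,.148)).round(1))
E
```

```text
[[-0.5, -0.4], [0.6, -0.2], [3.1, -2.3], [2.6, 1.9], [-0.6, 1.2], [-0.8, -1.3], [-0.5, 1.4], [-2.5, -1.6]]
[ 0.55645699 -0.0096611   1.46803708] [ 0.55630191 -0.00984589  1.46909148] 84.17274136629769
[[-0.5, -0.2], [0.9, -0.1], [3.2, -2.2], [2.8, 2.0], [-0.5, 1.3], [-0.5, -1.3], [-0.4, 1.4], [-2.3, -1.6]]
[-40.3 -51.8 148. ]
[-66.4 -50.5 148. ]
[-65.   -4.6 148. ]
[-39.1  -5.8 148. ]
```

```bash
cat >> h.py <<'E'
q=np.load("box2.npy")
def Rt(th,psi=0):
    t=np.radians(th);c,s=np.cos(t),np.sin(t)
    return Rn.from_euler("z",q[2]+np.radians(psi))*Rn.from_matrix(np.array([[0,-c,-s],[-1,0,0],[0,s,-c]]))
def tip(r,th,x,y,z,w=None):  # pusher inner tip at box mm
    w=w or r.get_state()["gripper_width"]*1000
    t=np.radians(th); b=np.array([x+w/2*np.cos(t),y,z-w/2*np.sin(t)])/1000
    plan(r,wTb(q,b)[0],R=Rt(th)); print("tcp box target",b)
def where(r):
    s=r.get_state(); R=Rn.from_euler("xyz",s["eef_rot"],degrees=True); w=s["gripper_width"]
    for nm,v in(("tcp",[0,0,0]),("pusher inner tip",[0,w/2,0]),("front outer",[0,-w/2-.021,0]),("front inner",[0,-w/2,0])):
        print(nm,tob(q,s["tcp_pos"]+R.apply(v))*[1,1,1000] if 0 else (tob(q,s["tcp_pos"]+R.apply(v))).round(1))
    print(s["time_s"],s["contact_force"].round(1),w)
E
sed -i 's/return np.r_\[c\*v\[0\]+s\*v\[1\],-s\*v\[0\]+c\*v\[1\],X\[2\]\]\*1000/return np.r_[c*v[0]+s*v[1],-s*v[0]+c*v[1],X[2]]*1000/' h.py
python3 - <<'E'
from h import *
from plant import r
tip(r,25,-79,-28,200,70.4); where(r)
E
```

```text
now [ 0.5296 -0.0372  0.3209] [-1.7998e+02 -3.0000e-02 -5.9500e+00] F [-0.2 -0.7  0.4] w 0.0711 t 2.5
shift [0.0518 0.0171 0.1358] turn [-0.4367 -0.     -0.0023]
tcp box target [-0.04709797 -0.028       0.18512384]
tcp [-29.9  23.8 320.9]
pusher inner tip [-65.5  23.9 320.9]
front outer [ 26.6  23.7 320.9]
front inner [  5.6  23.7 320.9]
2.5 [-0.2 -0.7  0.4] 0.07114814340600084
```

Request:
{"api": "step_arm", "payload": {
  "increments": [
    [[0.015,0.005,0.03],[-0.11,0,0],0.2],
    [[0.03,0.01,0.06],[-0.22,0,0],0.2],
    [[0.045,0.015,0.09],[-0.33,0,0],0.2],
    [[0.052,0.017,0.12],[-0.437,0,-0.002],0.2],
    [[0.052,0.017,0.136],[-0.437,0,-0.002],0.2],
    [[0.052,0.017,0.136],[-0.437,0,-0.002],0.2],
    [[0.052,0.017,0.136],[-0.437,0,-0.002],0.2]
  ]
}}

```text
time_s: 3.2
tcp_pos: [0.58, -0.0593, 0.1854]
eef_rot: [155.0, -0.0, -5.8]
contact_force: [-0.5, -0.1, 0.1]
gripper_width: 0.0702
```

Run:
```python
from h import *
from plant import r
where(r); tip(r,25,-79,-28,160,70.4);tip(r,25,-79,-28,134,70.4)
s=r.get_state();c=r.capture("wrist"); cv2.imwrite("pics/w2.png",c["color"][:,:,::-1]); pickle.dump((s,c),open("w2.pkl","wb"))
a=r.capture("side"); cv2.imwrite("pics/s2.png",cv2.resize(a["color"][110:260,150:350,::-1],None,fx=4,fy=4,interpolation=2))
```

```text
tcp [-46.8 -28.6 185.4]
pusher inner tip [-78.6 -28.6 200.3]
front outer [  4.1 -28.6 161.7]
front inner [-14.9 -28.6 170.6]
3.2 [-0.5 -0.1  0.1] 0.07024435328692058
now [ 0.58   -0.0593  0.1854] [ 1.5499e+02 -2.0000e-02 -5.8000e+00] F [-0.5 -0.1  0.1] w 0.0702 t 3.2
shift [-0.0007 -0.0167  0.0367] turn [ 0.0002 -0.0005  0.0003]
tcp box target [-0.04709797 -0.028       0.14512384]
now [ 0.58   -0.0593  0.1854] [ 1.5499e+02 -2.0000e-02 -5.8000e+00] F [-0.5 -0.1  0.1] w 0.0702 t 3.2
shift [-0.0007 -0.0277  0.0602] turn [ 0.0002 -0.0005  0.0003]
tcp box target [-0.04709797 -0.028       0.11912384]
```

View pics/w2.png

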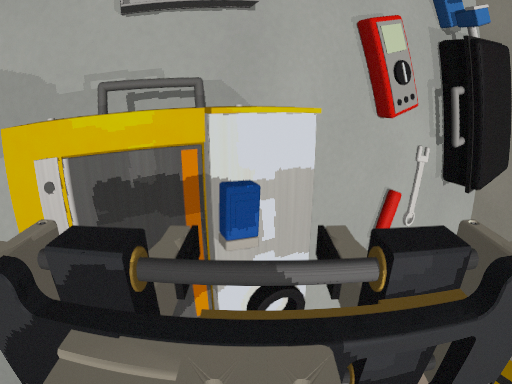

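View pics/s2.png

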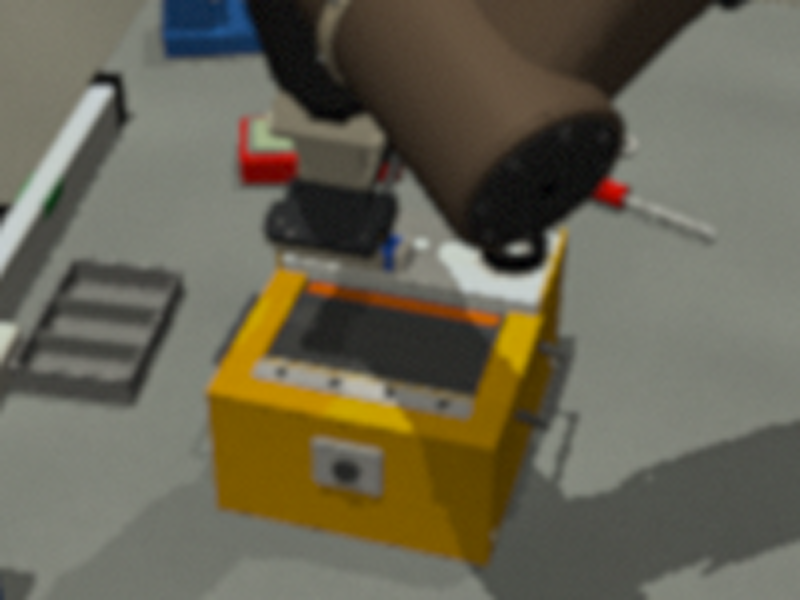

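Request:
{"api": "step_arm", "payload": {
  "increments": [
    [[0,-0.007,0.015],[0,0,0],0.2],
    [[0,-0.0125,0.0275],[0,0,0],0.2],
    [[0,-0.018,0.039],[0,0,0],0.2],
    [[0,-0.022,0.048],[0,0,0],0.2],
    [[0,-0.022,0.048],[0,0,0],0.2]
  ]
}}

```text
time_s: 3.8
tcp_pos: [0.5791, -0.061, 0.1309]
eef_rot: [154.9, 0.1, -5.9]
contact_force: [-1.3, 0.3, 3.4]
gripper_width: 0.07
```

Run:
```python
from h import *
from plant import r
where(r); tip(r,25,-79,-28,134,70.4)
s=r.get_state();c=r.capture("wrist"); cv2.imwrite("pics/w3.png",c["color"][:,:,::-1]); pickle.dump((s,c),open("w3.pkl","wb"))
a=r.capture("scene"); cv2.imwrite("pics/s3.png",cv2.resize(a["color"][130:260,210:350,::-1],None,fx=4,fy=4,interpolation=2))
```

```text
tcp [-48.6 -27.9 130.9]
pusher inner tip [-80.3 -27.9 145.7]
front outer [  2.1 -27.9 107.1]
front inner [-16.9 -27.9 116. ]
3.8 [-1.3  0.3  3.4] 0.06998225766370153
now [ 0.5791 -0.061   0.1309] [ 1.5491e+02  1.0000e-01 -5.9000e+00] F [-1.3  0.3  3.4] w 0.07 t 3.8
shift [ 0.0001 -0.0063  0.01  ] turn [ 0.0016  0.0021 -0.0004]
tcp box target [-0.04709797 -0.028       0.11912384]
```

View pics/w3.png

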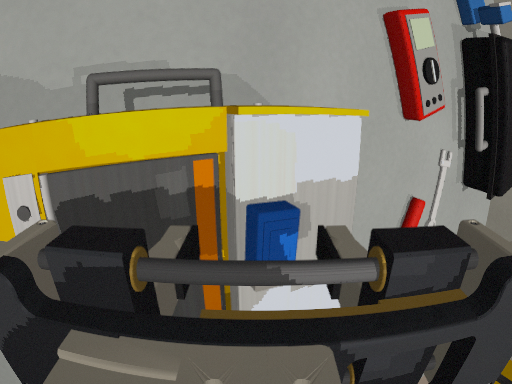

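View pics/s3.png

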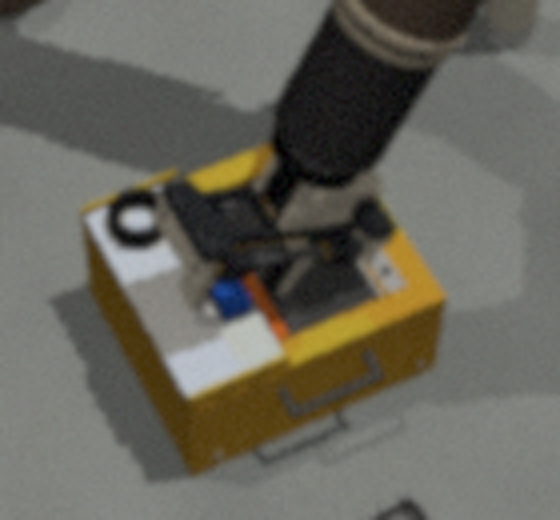

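Request:
{"api": "step_arm", "payload": {
  "increments": [
    [[0,-0.003,0.005],[0,0,0],0.2],
    [[0,-0.006,0.01],[0,0,0],0.2],
    [[0,-0.006,0.01],[0,0,0],0.2],
    [[0,-0.006,0.01],[0,0,0],0.2]
  ]
}}

```text
time_s: 4.3
tcp_pos: [0.5798, -0.0594, 0.1201]
eef_rot: [155.0, 0.0, -5.9]
contact_force: [-0.1, -0.5, 3.4]
gripper_width: 0.0697
```

Run:
```python
from h import *
from plant import r
where(r); tip(r,25,-66,-28,134,70.4)
s=r.get_state();c=r.capture("wrist"); cv2.imwrite("pics/w4.png",c["color"][:,:,::-1]); pickle.dump((s,c),open("w4.pkl","wb"))
a=r.capture("scene"); cv2.imwrite("pics/s4.png",cv2.resize(a["color"][150:240,230:320,::-1],None,fx=6,fy=6,interpolation=2))
```

```text
tcp [-46.9 -28.4 120.1]
pusher inner tip [-78.5 -28.4 134.9]
front outer [  3.7 -28.4  96.5]
front inner [-15.3 -28.4 105.4]
4.3 [-0.1 -0.5  3.4] 0.06973679231429175
now [ 0.5798 -0.0594  0.1201] [ 1.5496e+02  2.0000e-02 -5.8800e+00] F [-0.1 -0.5  3.4] w 0.0697 t 4.3
shift [-0.0004 -0.0121 -0.0045] turn [ 0.0008  0.0008 -0.0007]
tcp box target [-0.03409797 -0.028       0.11912384]
```

View pics/w4.png

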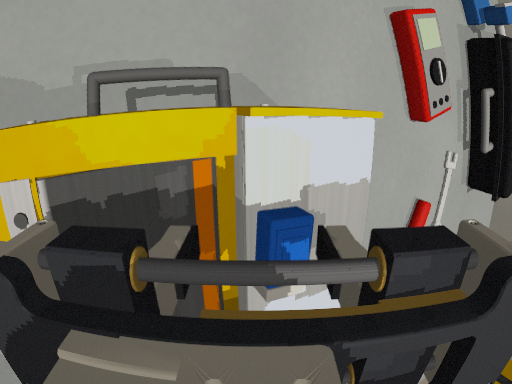

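View pics/s4.png

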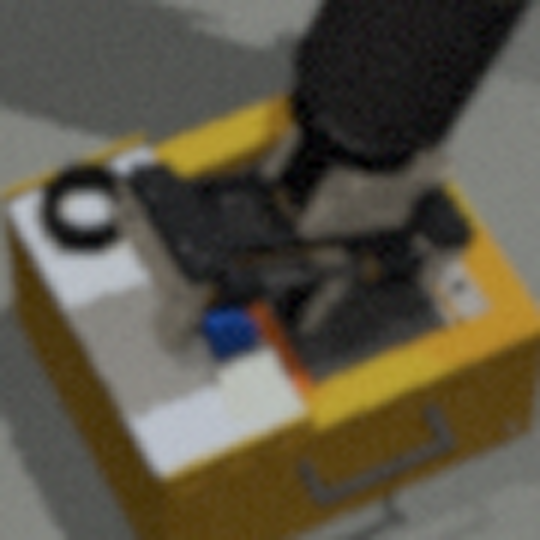

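Run:
```python
from h import *
s,c=pickle.load(open("w4.pkl","rb")); w=W(s,c)
for a in(0,.1,.2,.3,.4,.5):
    for y in(-78,):
        X=[68-99*np.cos(a)-1.5*np.sin(a),y,114.5-99*np.sin(a)+1.5*np.cos(a)]
        print(a,w.proj(wTb(q,np.array(X)/1000)))
cv2.imwrite("pics/w4c.png",cv2.resize(c["color"][100:300,150:350,::-1],None,fx=3,fy=3,interpolation=2))
```

```text
0 [[226.72359374 157.33571074]]
0.1 [[220.40158909 154.62421263]]
0.2 [[213.18901679 152.35246789]]
0.3 [[205.24021351 150.47309146]]
0.4 [[196.67899388 148.94792632]]
0.5 [[187.60574302 147.74613477]]
```

View pics/w4c.png

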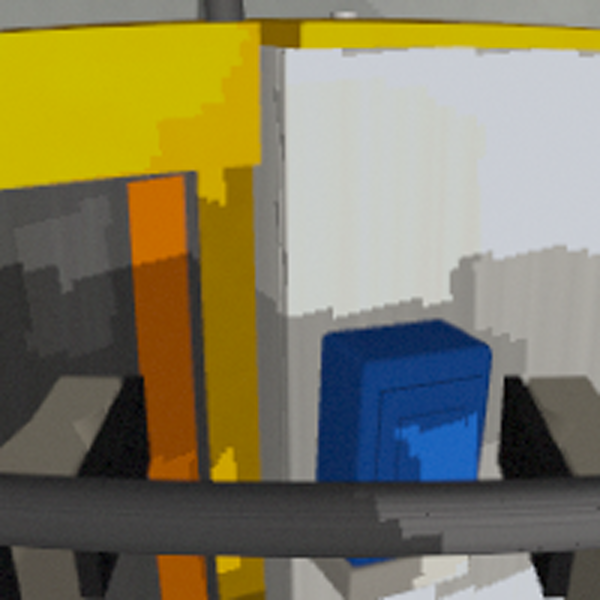

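Run:
```python
from h import *
from plant import r
s,c=pickle.load(open("w4.pkl","rb")); w=W(s,c)
for X in((-35,-80,118),(-35,-99,130),(-35,-105,118)): print(X,w.proj(wTb(q,np.array(X)/1000)))
for a in(.1,.2,.3,.4):
        X=[68-101*np.cos(a)-1.5*np.sin(a),-78,114.5-101*np.sin(a)+1.5*np.cos(a)]
        print(a,w.proj(wTb(q,np.array(X)/1000)))
tip(r,28,-80,-28,133.5,76)
```

```text
(-35, -80, 118) [[234.95960194 153.62101607]]
(-35, -99, 130) [[243.16062385 118.91585549]]
(-35, -105, 118) [[234.32391805 106.58978386]]
0.1 [[223.61708077 154.28470916]]
0.2 [[216.13197448 151.99146041]]
0.3 [[207.92914988 150.09620517]]
0.4 [[199.13046082 148.55965311]]
now [ 0.5797 -0.0594  0.1203] [ 1.5496e+02  2.0000e-02 -5.8900e+00] F [ 1.4 -0.5  3.3] w 0.0698 t 4.4
shift [-0.0004 -0.0024  0.004 ] turn [-0.0517  0.0008 -0.0008]
tcp box target [-0.04644799 -0.028       0.11566008]
```

Request:
{"api": "step_arm", "payload": {
  "increments": [
    [[0,-0.001,0.002],[-0.025,0,0],0.17],
    [[0,-0.0024,0.004],[-0.052,0,0],0.136],
    [[0,-0.0024,0.004],[-0.052,0,0],0.136],
    [[0,-0.0024,0.004],[-0.052,0,0],0.136]
  ]
}}

```text
time_s: 4.8
tcp_pos: [0.5794, -0.059, 0.1151]
eef_rot: [151.9, 0.1, -5.9]
contact_force: [-0.2, -2.2, 2.5]
gripper_width: 0.0759
```

Run:
```python
from h import *
from plant import r
where(r); tip(r,28,-60,-28,133.5,76)
s=r.get_state();c=r.capture("wrist"); pickle.dump((s,c),open("w5.pkl","wb"))
cv2.imwrite("pics/w5c.png",cv2.resize(c["color"][100:300,150:350,::-1],None,fx=3,fy=3,interpolation=2))
w=W(s,c)
for X in((-35,-80,118),(-35,-99,130)): print(X,w.proj(wTb(q,np.array(X)/1000)))
for a in(.2,.3,.4,.5):
        X=[68-101*np.cos(a)-1.5*np.sin(a),-78,114.5-101*np.sin(a)+1.5*np.cos(a)]
        print(a,w.proj(wTb(q,np.array(X)/1000)))
```

```text
tcp [-46.5 -28.  115.1]
pusher inner tip [-80.  -28.  132.9]
front outer [  5.5 -27.9  87.3]
front inner [-13.  -27.9  97.2]
4.8 [-0.2 -2.2  2.5] 0.07589501828928316
now [ 0.5794 -0.059   0.1151] [ 1.5192e+02  9.0000e-02 -5.8600e+00] F [-0.2 -2.2  2.5] w 0.0759 t 4.8
shift [ 0.     -0.0174 -0.01  ] turn [0.0014 0.0017 0.0003]
tcp box target [-0.02644799 -0.028       0.11566008]
(-35, -80, 118) [[239.88344603 154.36652043]]
(-35, -99, 130) [[250.15041353 118.49447384]]
0.2 [[218.13469134 152.74850898]]
0.3 [[208.81532502 150.83077363]]
0.4 [[198.99815926 149.29457412]]
0.5 [[188.76722437 148.10543954]]
```

View pics/w5c.png

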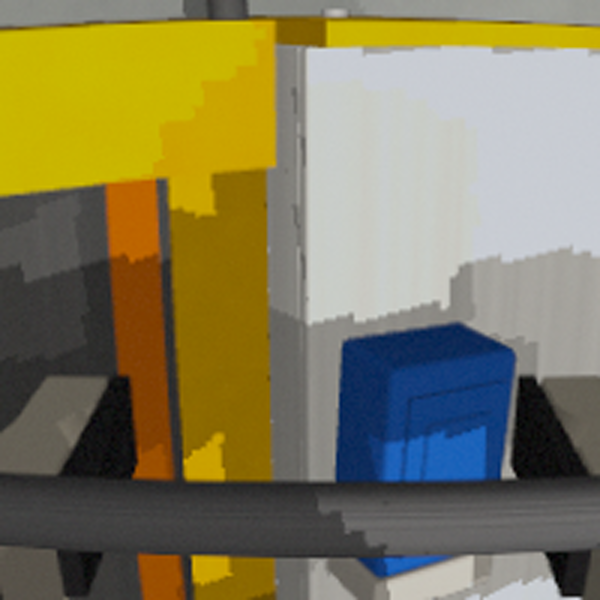

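Request:
{"api": "step_arm", "payload": {
  "increments": [
    [[0,-0.0017,-0.001],[0,0,0],0.136],
    [[0,-0.0034,-0.002],[0,0,0],0.136],
    [[0,-0.0051,-0.0029],[0,0,0],0.136],
    [[0,-0.0068,-0.0038],[0,0,0],0.136],
    [[0,-0.0085,-0.0048],[0,0,0],0.136],
    [[0,-0.0102,-0.0057],[0,0,0],0.136],
    [[0,-0.0119,-0.0066],[0,0,0],0.136],
    [[0,-0.0136,-0.0075],[0,0,0],0.136],
    [[0,-0.015,-0.0083],[0,0,0],0.136],
    [[0,-0.016,-0.009],[0,0,0],0.136]
  ]
}}

```text
time_s: 5.85
tcp_pos: [0.5815, -0.0407, 0.116]
eef_rot: [152.0, 0.0, -5.9]
contact_force: [0.1, -4.3, 2.8]
gripper_width: 0.0754
```

```bash
cat > look.py <<'E'
from h import *
from plant import r
import sys
where(r); tip(r,28,float(sys.argv[2]),-28,133.5,76)
s=r.get_state();c=r.capture("wrist"); pickle.dump((s,c),open(sys.argv[1]+".pkl","wb"))
cv2.imwrite(f"pics/{sys.argv[1]}.png",cv2.resize(c["color"][100:300,150:350,::-1],None,fx=3,fy=3,interpolation=2))
E
python3 look.py w6 -48
```

```text
tcp [-28.1 -28.2 116. ]
pusher inner tip [-61.4 -28.2 133.7]
front outer [ 23.7 -28.3  88.4]
front inner [  5.2 -28.3  98.3]
5.85 [ 0.1 -4.3  2.8] 0.0754260263087934
now [ 0.5815 -0.0407  0.116 ] [ 1.5197e+02  3.0000e-02 -5.8900e+00] F [ 0.1 -4.3  2.8] w 0.0754 t 5.85
shift [-0.0002 -0.0122 -0.0061] turn [ 0.0005  0.001  -0.0007]
tcp box target [-0.01444799 -0.028       0.11566008]
```

View pics/w6.png

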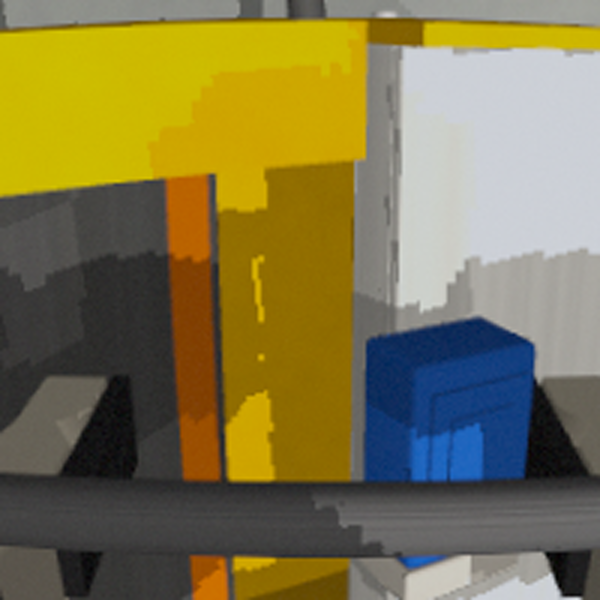

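Request:
{"api": "step_arm", "payload": {
  "increments": [
    [[0,-0.0015,-0.0008],[0,0,0],0.136],
    [[0,-0.003,-0.0015],[0,0,0],0.136],
    [[0,-0.0045,-0.0023],[0,0,0],0.136],
    [[0,-0.006,-0.003],[0,0,0],0.136],
    [[0,-0.0075,-0.0038],[0,0,0],0.136],
    [[0,-0.009,-0.0045],[0,0,0],0.136],
    [[0,-0.009,-0.0045],[0,0,0],0.136]
  ]
}}

```text
time_s: 6.6
tcp_pos: [0.5827, -0.0304, 0.1155]
eef_rot: [152.0, 0.0, -5.9]
contact_force: [-1.6, -2.9, 4.4]
gripper_width: 0.0756
```

```bash
python3 look.py w7 -40
```

```text
tcp [-17.7 -28.4 115.5]
pusher inner tip [-51.1 -28.3 133.3]
front outer [ 34.2 -28.4  87.9]
front inner [ 15.7 -28.4  97.8]
6.6 [-1.6 -2.9  4.4] 0.07563898493620094
now [ 0.5827 -0.0304  0.1155] [ 1.5201e+02  2.0000e-02 -5.8800e+00] F [-1.6 -2.9  4.4] w 0.0756 t 6.6
shift [-0.0004 -0.0099 -0.0054] turn [-0.0002  0.0007 -0.0007]
tcp box target [-0.00644799 -0.028       0.11566008]
```

View pics/w7.png

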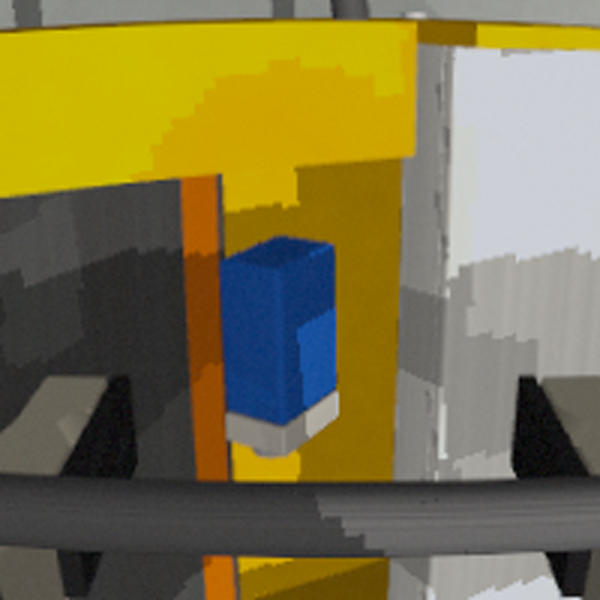

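Request:
{"api": "step_arm", "payload": {
  "increments": [
    [[0,0,0],[0,0,0],0.136],
    [[0,0,0],[0,0,0],0.136],
    [[0,0,0],[0,0,0],0.136],
    [[0,0,0],[0,0,0],0.136],
    [[0,0,0],[0,0,0],0.136]
  ]
}}

```text
time_s: 7.15
tcp_pos: [0.5827, -0.0306, 0.1158]
eef_rot: [152.0, 0.0, -5.9]
contact_force: [-1.7, -3.0, 5.8]
gripper_width: 0.0758
```

```bash
python3 look.py w8 -40
```

```text
tcp [-17.9 -28.3 115.8]
pusher inner tip [-51.4 -28.3 133.6]
front outer [ 34.1 -28.4  88.2]
front inner [ 15.5 -28.4  98. ]
7.15 [-1.7 -3.   5.8] 0.07578218741382685
now [ 0.5827 -0.0306  0.1158] [ 1.52e+02  1.00e-02 -5.89e+00] F [-1.7 -3.   5.8] w 0.0758 t 7.15
shift [-0.0003 -0.0102 -0.0053] turn [ 0.0001  0.0007 -0.0008]
tcp box target [-0.00644799 -0.028       0.11566008]
```

View pics/w8.png

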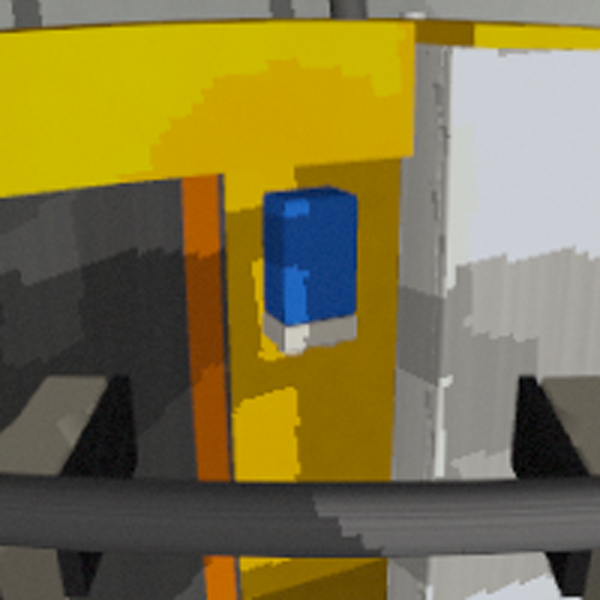

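Request:
{"api": "step_arm", "payload": {
  "increments": [
    [[0,0.005,-0.009],[0,0,0],0.136],
    [[0,0.01,-0.018],[0,0,0],0.136],
    [[0,0.015,-0.028],[0,0,0],0.136],
    [[0,0.02,-0.038],[0,0,0],0.136],
    [[0,0.03,-0.056],[0,0,0],0.136],
    [[0,0.045,-0.085],[0,0,0],0.136],
    [[0,0.06,-0.113],[0,0,0],0.136],
    [[0,0.075,-0.141],[0,0,0],0.136],
    [[0,0.09,-0.17],[0,0,0],0.136],
    [[0,0.1,-0.188],[0,0,0],0.136]
  ]
}}

```text
time_s: 8.2
tcp_pos: [0.5832, -0.0302, 0.332]
eef_rot: [152.1, -0.2, -5.9]
contact_force: [-0.3, -0.5, -0.5]
gripper_width: 0.076
```

Request:
{"api": "step_arm", "payload": {
  "increments": [
    [[-0.03,0,0],[0.12,0,0],0.136],
    [[-0.06,0,0],[0.24,0,0],0.136],
    [[-0.06,0,0],[0.36,0,0],0.136],
    [[-0.06,0,0],[0.48,0,0],0.136],
    [[-0.06,0,0],[0.48,0,0],0.136],
    [[-0.06,0,0],[0.48,0,0],0.136],
    [[-0.06,0,0],[0.48,0,0],0.136]
  ]
}}

```text
time_s: 8.9
tcp_pos: [0.5229, -0.0244, 0.3285]
eef_rot: [179.4, 0.1, -5.9]
contact_force: [0.1, -0.4, -0.3]
gripper_width: 0.0758
```

Run:
```python
from h import *
from plant import r
where(r)
c=r.capture("wrist"); cv2.imwrite("pics/w9.png",c["color"][:,:,::-1])
c=r.capture("scene"); cv2.imwrite("pics/s9.png",c["color"][:,:,::-1])
```

```text
tcp [-17.9  31.8 328.5]
pusher inner tip [-55.8  31.8 328.9]
front outer [ 41.   31.8 327.9]
front inner [ 20.   31.8 328.1]
8.9 [ 0.1 -0.4 -0.3] 0.07579150117158454
```

View pics/w9.png

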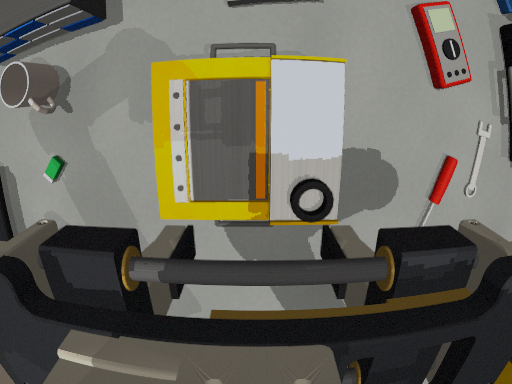

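View pics/s9.png

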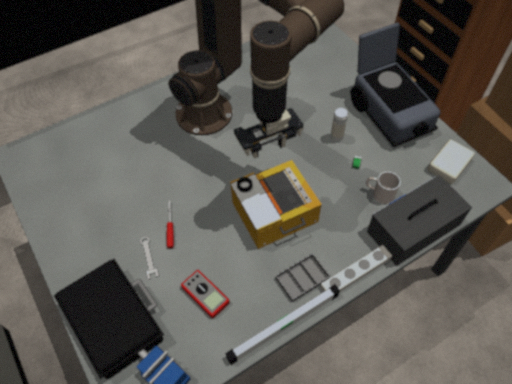

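The wrist picture shows the flap shut (orange stripe at column 261, next to the sill edge), no battery on the sill, and the tape where it was at (311,200). In the scene picture the other things sit at the same pixels as before.

```bash
python3 -c "
from plant import r
print(r.close_job())"
```

```text
the job is handed in; nothing more can be done
None
```

The blue battery is in the box and the flap has shut again. The job was handed in at about 9 s of the 32 s allowed; it reports no verdict.

I tilted the hand 25–28° with the fingers about 76 mm apart. One finger held the flap open about 0.36 rad (estimated from the wrist picture), and it opened wider during the push. The other finger pushed the battery slowly over the sill edge. The readings during the push stayed under about 6 N.

**Battery:** the wrist picture taken while the finger still held the flap open showed it lying inside the box, seemingly on the floor. I judged its height from its size in that picture; I did not measure it.

**After lifting the hand clear:** the pictures showed the flap shut, the sill empty apart from the tape, and the other things where they had been. I judged this by eye, without measuring how far anything moved. The force reading was back near zero, so the robot touches nothing.

**A disagreement:** the first flap angle did not match. Finger geometry gave about 0.29 rad, but the picture gave only 0.17–0.23 rad. I opened the flap further before pushing.

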